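# Turn the leaf of the bar menu

### The job

The wooden drinks menu lies on the worktop with its leaf partly raised over its right-hand board, and a small walnut box stands where the leaf has to come down on the left of the spine. First push the box along the worktop clear of that place, then turn the leaf over its spine and press it down until it lies flat on the left side. Use the fingertips only: do not lift or tip the box, do not pinch the leaf between the fingers, and leave the other things where they are.

Things in the scene. Friction and masses are not known exactly. Their poses are not given: they have to be found in the camera images.
- menu: Fixed dark wood base of the menu. Origin on the worktop under the middle of the spine; z up, x along the spine (away from the robot at yaw 0), y to the side where the leaf must end (robot's left at yaw 0). Board: 170 mm along x, y = -146 to -12 mm, 10 mm thick. Spine strip and brass knuckles: y = -11 to 11 mm, up to 17 mm high. Bare worktop on the +y side.
- menu_leaf (a joint): Angle of the leaf about the spine: 0 = flat on the board (menu's -y side), pi/2 = upright, 3.14 = flat on the worktop on the +y side (its stop). Starts at 0.35 to 0.65. The hinge is stiff: the leaf stays where it is left and must be pushed all the way, with up to about 4 N near its free edge.
- leaf_edge (a point): Middle of the leaf's free edge, 145 mm from the hinge axis. The leaf is a rigid board, 170 mm along the spine, 9 mm thick with its panels, reaching from 10 to 145 mm from the axis. At joint 0 its underside is level with the axis (within 1 mm) and its top 10 mm above it.
- hinge_mid (a point): Middle of the hinge axis, which runs along the menu's x, 10.8 mm above the worktop.
- pick_box: Small closed walnut box with a brass catch, 58 x 96 x 39 mm (x, y, z), 0.1 to 0.2 kg, loose, slides. Origin at the centre of its underside. Starts on the menu's +y side, centre 102 to 116 mm from the spine, within 25 mm of the menu's middle, long side along the spine within 0.2 rad. The leaf will come down over y = 10 to 145 mm, x = -85 to 85 mm of the menu's frame.
- box_mid (a point): Centre of the walnut box, half-way up (19.5 mm above its underside).
- jigger: steel double jigger, 44x44x88 mm. A bystander, loose, to be left alone. Origin at the centre of its underside.
- wine_stopper: steel ball wine stopper standing up, 37x37x73 mm. A bystander, loose, to be left alone. Origin at the centre of its underside.
- bitters_herb: small dosing bottle with black dropper cap and greenish contents, 43x43x132 mm. A bystander, loose, to be left alone. Origin at the centre of its underside.
- corkscrew: steel winged corkscrew standing up, 41x64x166 mm. A bystander, loose, to be left alone. Origin at the centre of its underside.
- bottle_opener: flat bottle opener with dark handle, 45x154x11 mm, lying flat. A bystander, loose, to be left alone. Origin at the centre of its underside.
- coaster_0: square slate coaster, 92x92x8 mm. A bystander, loose, to be left alone. Origin at the centre of its underside.
There are look-alikes about, which are no part of the job. Leave any purple or turquoise look-alike of the pick_box alone.

How it is judged:
By the outcome, as a careful person would: the job done as asked, in the order asked, and still so for the second after the job is handed in, with the robot touching nothing.
It also fails if it takes over 58 s, if anything falls off the work surface, if the arm or the gripper's body presses on something with over 40 N, if the wrist force passes 120 N, or if a joint passes its speed limit or range.

### The arm

A 7-joint arm with a two-finger parallel gripper is mounted at the origin on a cart in front of the work surface, level with it; the furniture and walls round the work are solid. World frame = base frame: x ahead of the robot, y to its left, z up, the work surface at z = 0. Lengths are in m, angles in rad, forces in N, time in s.
With the tool pointing down it reaches from about 0.35 to 0.9 m from the base axis. Payload 8.1 kg.
Tool frame: the origin (TCP) lies between the finger pads; the fingertips stand 8 mm ahead of it and the grasp point (between the pads) lies 11 mm behind it (arm.tcp_to_tips is the distance from the TCP to the fingertips, in m); z points along the fingers, x is the direction in which the jaws open and shut, and the axes are right-handed (so a half turn about z gives the same grasp; the last joint's range is limited). The gripper opens to 92 mm and grips with 3 to 60 N. Pads are 19 mm wide; open, the fingers measure 130 mm over their backs; the gripper's body (75 mm by 190 mm) begins 47 mm behind the grasp point.
Start: joints at [1.112, 0.434, 0.025, 1.573, -0.012, 1.134, -0.075], TCP at [0.218, -0.586, 0.235] pointing down, gripper open.
Joint ranges: [-2.62, 2.62], [-0.44, 2.09], [-1.27, 1.32], [0.08, 2.57], [-1.32, 4.46], [0.12, 2], [-2.74, 2.74]. Speed limits (rad/s): [2.22, 2.22, 3.01, 3.01, 3.14, 3.14, 3.14].

### API

Orientations are given as a rotation vector (axis times angle).
In Python, from cell import arm, eyes gives the robot as it stands.
- The arm moves only by the tool play_rows, never from a script. Its argument "rows" is a list of rows, each a list of 3 entries, a list of its own where there are three numbers: the shift along the tool's x, y, z each as a share of 50 cm, from -1 to 1, then the turn, a rotation vector about the tool's x, y, z each as a share of 60 degrees, from -1 to 1, then the opening, from -1 (shut) to 1 (fully open), so that 0 is half open. In form: [[[dx, dy, dz], [ax, ay, az], grip], ...]. A call has 1 to 10 rows; each row is the pose to reach, as a shift and turn from the pose commanded when the call began, along the tool's axes at that moment; what a row does not reach only later rows make up. A row lasts 1/10 s, in which the tool goes at most 50 mm and 8.59 degrees, less where a joint would pass 70% of its speed; a pose out of reach is approached as far as the arm can. A call with a number of a shift or a turn outside -1 to 1 is refused whole. A call with a gripper value outside its range is refused whole. The fingers move at their own pace and stop on an object; "newtons" is the grip in N (left out, the last holds). Time passes only in rows, so rows that repeat a pose let the fingers close. It gives the time, the measured TCP pose, the force and the opening at its end, in the units of the state.
- arm.observe(): the state, without advancing time (a new reading comes with each control period).
- eyes.get_image(name): name is "scene" or "top" or "wrist"; returns (picture, depth): 384x512x3 uint8, red, green, blue; 384x512 float32, m along the optical axis (not along the pixel's ray), 0 where there is no reading.
- eyes.get_calibration(name): a dict with "intrinsics" (3x3 intrinsics, pixels), "R" (3x3) and "t" (3): a world point X has camera coordinates R X + t. Camera axes: x right, y down, z forward; pixel columns grow to the right and rows downward; lengths in m; the calibration is good to about 2 mm. A picture is of the moment at which its call begins: read the wrist's pose just before it. get_calibration takes no time and is no camera call; for the wrist camera it gives the pose at the moment of the call.
- arm.sign_off(): hands the job in, once; it reports no verdict.
The state is a dict: "clock": time; "joints": joint angles; "dq": joint speeds; "joint_efforts": joint torques, N m; "position": TCP position; "ee_rot": TCP orientation; "force": force on the tool from outside, world axes, zero at the start; "ft_torque": the same for the moment, N m; "width": opening from 0.0 (shut) to 1.0 (fully open).
Only numpy, scipy, OpenCV 4.12 (cv2) and the standard library are available. Lean on these libraries where they do the work, as an engineer would, in place of code of your own. Each camera call takes 0.05 s, during which the arm holds its last target.

## Working session

There is one attempt and no reset: what is moved stays moved. The work goes in short steps, Python scripts to look and compute and a tool call to move; the robot and the scene stay as the last step left them, time stands still between calls to the robot, and variables do not carry over. Pictures are saved under pics/ and viewed, and the job is handed in when it is done.

Besides the shell and the picture viewer there is one more tool, called after "Request:" as name([rows], argument=value, ...), one row to a line, values as JSON. play_rows: Moves the arm, as the interface text tells. Its arguments: {"type":"object","properties":{"rows":{"type":"array","items":{"type":"array"}},"newtons":{"type":"number"}},"required":["rows"]}

```bash
mkdir -p pics; ls
cat > h.py <<'E'
import numpy as np,cv2
from cell import arm,eyes
def snap(n,f):
    im,d=eyes.get_image(n); c=eyes.get_calibration(n)
    cv2.imwrite('pics/%s.png'%f,im[:,:,::-1]); np.savez('pics/%s.npz'%f,im=im,d=d,K=c['intrinsics'],R=c['R'],t=c['t'])
    return im,d,c
def load(f): return np.load('pics/%s.npz'%f)
def ray(z,u,v,h):
    K,R,t=z['K'],z['R'],z['t']; o=-R.T@t; r=R.T@np.linalg.inv(K)@np.array([u,v,1.]); return o+r*(h-o[2])/r[2]
def cloud(z):
    K,R,t,d=z['K'],z['R'],z['t'],z['d']; v,u=np.mgrid[:d.shape[0],:d.shape[1]]
    P=np.stack([(u-K[0,2])/K[0,0]*d,(v-K[1,2])/K[1,1]*d,d],-1); W=(P-t)@R; W[d==0]=np.nan; return W
def proj(z,X):
    p=z['K']@(z['R']@np.asarray(X)+z['t']); return p[:2]/p[2]
E
python3 - <<'E'
from h import *
print(arm.observe())
for n in ('scene','top'):
    im,d,c=snap(n,n+'0'); print(n,-c['R'].T@c['t'])
E
```

```text
pics
{'clock': 0.0, 'joints': array([ 1.11237558,  0.43518161,  0.02494731,  1.57410075, -0.01161017,
        1.13399512, -0.07514149]), 'dq': array([ 0.00103143, -0.00032378, -0.00025711, -0.00146577,  0.00118539,
       -0.00222816,  0.00083484]), 'joint_efforts': array([-7.84343192e-04, -6.67856169e+01,  9.85011309e-01, -3.14462149e+01,
       -6.05906406e-02,  4.30363964e-02,  2.39827123e-04]), 'position': array([ 0.21751472, -0.58539444,  0.23396895]), 'ee_rot': array([-2.57879083e+00,  1.79291598e+00,  2.08664917e-03]), 'force': array([0.52859   , 0.050225  , 0.27259643]), 'ft_torque': array([-0.05685059,  0.0196059 ,  0.01952561]), 'width': 1.0009789912143172}
scene [-0.50258208  0.06272767  0.68965725]
top [ 0.33592362 -0.01195653  1.33933134]
```

View pics/scene0.png

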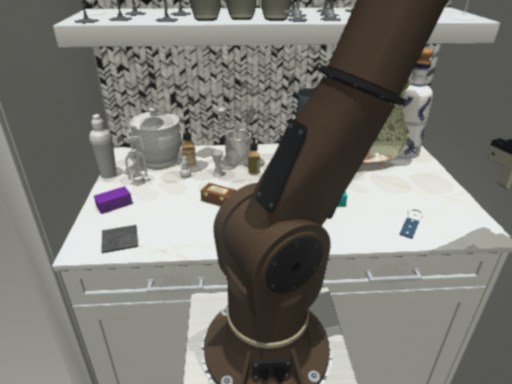

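View pics/top0.png

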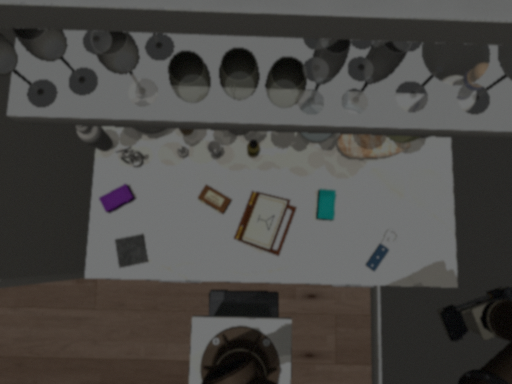

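The top view shows the menu at about (265,222), with the brown walnut box at (215,198) to its left. The purple box at (117,198) and the turquoise one at (326,204) are look-alikes. The brown one with the brass catch matches the description, so I'll enlarge that area to confirm.

Run:
```python
from h import *
z=load('top0')
im=z['im'][170:270,90:350,::-1]
cv2.imwrite('pics/top0crop.png',cv2.resize(np.clip(im.astype(float)*1.5,0,255).astype(np.uint8),None,fx=3,fy=3,interpolation=cv2.INTER_CUBIC))
print(z['K'],z['R'])
W=cloud(z)
for (u,v) in [(215,198),(265,222),(290,220),(255,200),(225,225),(117,198),(253,148),(215,150),(183,152),(132,157)]: print(u,v,W[v,u].round(3))
for (u,v) in [(95,140),(455,140),(455,285),(85,280)]: print(ray(z,u,v,0).round(3))
```

```text
[[408.09562915   0.         255.32995725]
 [  0.         408.09562915 197.9814817 ]
 [  0.           0.           1.        ]] [[ 0.02611878 -0.99945432  0.02022037]
 [-0.98871803 -0.02881205 -0.14699156]
 [ 0.14749394 -0.01615301 -0.98893105]]
215 198 [0.526 0.096 0.041]
265 222 [ 0.45  -0.065  0.07 ]
290 220 [ 0.465 -0.149  0.007]
255 200 [ 0.524 -0.032  0.031]
225 225 [0.443 0.063 0.001]
117 198 [0.517 0.41  0.037]
253 148 [ 0.684 -0.021  0.079]
215 150 [0.683 0.102 0.046]
183 152 [0.675 0.207 0.036]
132 157 [0.646 0.363 0.068]
[0.717 0.51  0.   ]
[ 0.756 -0.712  0.   ]
[ 0.269 -0.69   0.   ]
[0.255 0.503 0.   ]
```

View pics/top0crop.png

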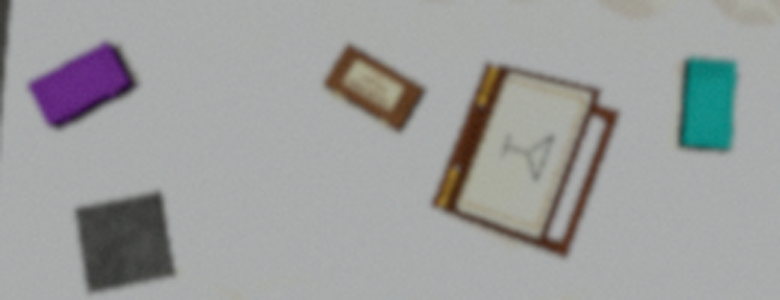

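Run:
```python
from h import *
z=load('top0'); W=cloud(z)
def rect(m,h):
    cs,_=cv2.findContours(m.astype(np.uint8),cv2.RETR_EXTERNAL,cv2.CHAIN_APPROX_NONE)
    c=max(cs,key=cv2.contourArea)[:,0]
    P=np.array([ray(z,u,v,h)[:2] for u,v in c],np.float32); return c,cv2.minAreaRect(P*1000),P
hsv=cv2.cvtColor(z['im'],cv2.COLOR_RGB2HSV)
v,u=np.mgrid[:384,:512]
roi=(u>190)&(u<238)&(v>178)&(v<220)
lab=hsv[...,1]>60
c,r,P=rect(lab&roi,0.039); print('box',r,cv2.boxPoints(r).round(0).tolist())
m=roi&(W[...,2]>0.03); c,r,_=rect(m,0.039); print('box depth',r)
roi=(u>228)&(u<302)&(v>185)&(v<260)
# spine: line of left edge: corner pixels in crop
for (a,b) in [(490,65),(435,208),(565,253),(616,112),(598,92),(546,240)]:
    p=(90+a/3,170+b/3); print((a,b),ray(z,*p,0.010).round(4))
# plane fit of leaf
m=(u>250)&(u<285)&(v>200)&(v<240)&(hsv[...,1]<60)
Q=W[m&(W[...,2]>0.02)]; Q=Q[~np.isnan(Q).any(1)]
c0=Q.mean(0); n=np.linalg.svd(Q-c0)[2][2]; n*=np.sign(n[2]); print('leaf',c0,n,np.arccos(n[2]),'spine dir yaw',np.arctan2(n[1],n[0]),len(Q),((Q-c0)@n).std())
```

```text
box ((523.5306396484375, 99.29098510742188), (95.2540283203125, 51.14183044433594), 61.844173431396484) [[479.0, 69.0], [524.0, 45.0], [569.0, 129.0], [523.0, 153.0]]
box depth ((525.6943359375, 99.64805603027344), (96.64115142822266, 55.811912536621094), 60.63542175292969)
(490, 65) [ 0.5551 -0.0265  0.01  ]
(435, 208) [0.3968 0.0287 0.01  ]
(565, 253) [ 0.3523 -0.1128  0.01  ]
(616, 112) [ 0.5069 -0.166   0.01  ]
(598, 92) [ 0.5285 -0.146   0.01  ]
(546, 240) [ 0.3657 -0.092   0.01  ]
leaf [ 0.4587932  -0.06902668  0.07288732] [0.19554418 0.55731798 0.80694432] 0.6318362634138796 spine dir yaw 1.2333498198144424 1153 0.0021590487372908033
```

The enlarged crop confirms it: the brown box at crop (375,87) has the walnut finish and brass catch and sits on the +y side of the spine. Next I'll set up the frames and the move helper.

```bash
cat >> h.py <<'E'
from scipy.spatial.transform import Rotation as Ro
YAW=-0.336; O=np.array([0.475,-0.005,0.]); EX=np.array([np.cos(YAW),np.sin(YAW),0]); EY=np.array([-np.sin(YAW),np.cos(YAW),0])
def M(x,y,z): return O+EX*x+EY*y+np.array([0,0,z])
def toM(p): d=np.asarray(p)-O; return np.array([d@EX,d@EY,d[2]])
def tool(ang,tilt=0):
    # tool x at world angle ang in the plane; tool z down, tilted about tool x by tilt
    x=np.array([np.cos(ang),np.sin(ang),0]); z=np.array([0,0,-1.]); y=np.cross(z,x)
    return Ro.from_matrix(np.stack([x,y,z],1))*Ro.from_rotvec([tilt,0,0])
def rel(targets,p0=None,r0=None):
    s=arm.observe(); p0=s['position'] if p0 is None else p0; r0=Ro.from_rotvec(s['ee_rot']) if r0 is None else r0
    for p,R in targets:
        print([(r0.inv().apply(np.asarray(p)-p0)/.5).round(3).tolist(),((r0.inv()*R).as_rotvec()/(np.pi/3)).round(3).tolist()])
def st():
    s=arm.observe(); print('t',round(s['clock'],2),'pos',s['position'].round(4),'M',toM(s['position']).round(4),'F',s['force'].round(1),'w',round(s['width'],2)); return s
E
python3 - <<'E'
from h import *
s=st(); R=Ro.from_rotvec(s['ee_rot']).as_matrix(); print(R.round(3), np.degrees(np.arctan2(R[1,0],R[0,0])))
W=cloud(load('top0'))
v,u=np.mgrid[:384,:512]
# bystander footprints
m=(W[...,2]>0.02)&(W[...,2]<0.25)&(W[...,0]>0.25)&(W[...,0]<0.78)&(abs(W[...,1])<0.75)
n,l,stt,c=cv2.connectedComponentsWithStats(m.astype(np.uint8))
for i in range(1,n):
    if stt[i,4]>15:
        Q=W[l==i]; print(c[i].round(0),Q[:,:2].min(0).round(3),Q[:,:2].max(0).round(3),Q[:,2].max().round(3))
for k,a in (('min',-29),('alt',151)):
    rel([(M(0.0,0.042,0.235),tool(np.radians(a)))])
E
```

```text
t 0.1 pos [ 0.2175 -0.5855  0.234 ] M [-0.0517 -0.6329  0.234 ] F [ 0.1  0.4 -0.2] w 1.0
[[ 0.348 -0.937 -0.001]
 [-0.937 -0.348  0.001]
 [-0.001  0.    -1.   ]] -69.62045092263884
[ 72. 199.] [0.262 0.44 ] [0.728 0.531] 0.25
[149. 129.] [0.724 0.267] [0.749 0.359] 0.123
[186. 131.] [0.743 0.182] [0.755 0.222] 0.067
[238. 131.] [0.748 0.   ] [0.76  0.057] 0.058
[316. 136.] [ 0.726 -0.278] [ 0.756 -0.175] 0.109
[373. 144.] [ 0.674 -0.556] [ 0.76  -0.297] 0.108
[480. 215.] [ 0.25  -0.705] [ 0.759 -0.695] 0.25
[253. 147.] [ 0.673 -0.041] [ 0.709 -0.001] 0.135
[214. 147.] [0.664 0.083] [0.705 0.124] 0.092
[130. 155.] [0.63  0.334] [0.667 0.393] 0.168
[182. 150.] [0.667 0.196] [0.7   0.226] 0.079
[116. 197.] [0.474 0.36 ] [0.567 0.466] 0.047
[214. 198.] [0.482 0.045] [0.571 0.151] 0.048
[326. 204.] [ 0.47  -0.292] [ 0.568 -0.235] 0.046
[264. 220.] [ 0.363 -0.136] [0.556 0.019] 0.108
[[-0.974, -0.941, -0.001], [-0.0, 0.001, -0.677]]
[[-0.974, -0.941, -0.001], [0.002, 0.0, 2.323]]
```

Request:
play_rows([
  [[-0.07, -0.067, 0], [0, 0, -0.067], -0.46],
  [[-0.14, -0.135, 0], [0, 0, -0.135], -0.46],
  [[-0.21, -0.2, 0], [0, 0, -0.2], -0.46],
  [[-0.28, -0.27, 0], [0, 0, -0.27], -0.46],
  [[-0.35, -0.335, 0], [0, 0, -0.335], -0.46],
  [[-0.42, -0.4, 0], [0, 0, -0.4], -0.46],
  [[-0.49, -0.47, 0], [0, 0, -0.47], -0.46],
  [[-0.56, -0.535, 0], [0, 0, -0.54], -0.46],
  [[-0.63, -0.6, 0], [0, 0, -0.61], -0.46],
  [[-0.7, -0.67, 0], [0, 0, -0.677], -0.46],
])

```text
clock: 1.1
position: [0.4098, -0.1394, 0.2347]
ee_rot: [3.042, -0.783, 0.0]
force: [1.0, -2.0, -0.4]
width: 0.273
```

Run:
```python
from h import *
st(); rel([(M(0.0,0.042,0.2),tool(np.radians(-29)))])
```

```text
t 1.1 pos [ 0.4098 -0.1394  0.2347] M [-0.0172 -0.1484  0.2347] F [ 1.  -2.  -0.4] w 0.27
[[-0.03, -0.381, 0.069], [0.0, -0.0, 0.002]]
```

Request:
play_rows([
  [[-0.006, -0.08, 0], [0, 0, 0], -0.46],
  [[-0.012, -0.16, 0], [0, 0, 0], -0.46],
  [[-0.018, -0.24, 0], [0, 0, 0], -0.46],
  [[-0.024, -0.31, 0], [0, 0, 0], -0.46],
  [[-0.03, -0.36, 0], [0, 0, 0], -0.46],
  [[-0.03, -0.38, 0], [0, 0, 0], -0.46],
  [[-0.03, -0.38, 0], [0, 0, 0], -0.46],
  [[-0.03, -0.38, 0], [0, 0, 0], -0.46],
])

```text
clock: 1.9
position: [0.4883, 0.0309, 0.2344]
ee_rot: [3.04, -0.788, -0.001]
force: [-0.4, -0.2, -0.4]
width: 0.27
```

Run:
```python
from h import *
st(); rel([(M(0.0,0.042,0.024),tool(np.radians(-29)))])
z=snap('wrist','w1')
```

```text
t 1.9 pos [0.4883 0.0309 0.2344] M [0.0008 0.0383 0.2344] F [-0.4 -0.2 -0.4] w 0.27
[[-0.003, -0.008, 0.421], [0.001, 0.0, -0.001]]
```

View pics/w1.png

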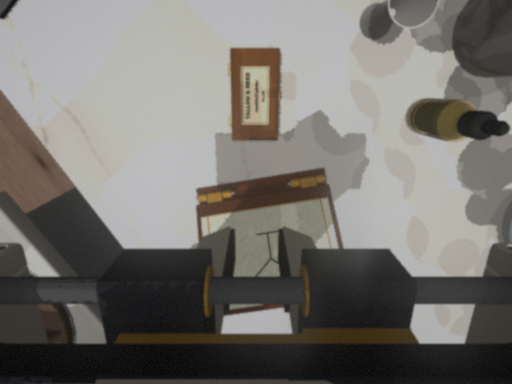

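The wrist view shows the box upright in the picture, with its near face at row 139, columns 232–280. The spine runs from (198,198) to (326,180). I'll refine the positions from this view.

Run:
```python
from h import *
z=load('w1')
for n,u,v,h in [('boxNL',232,139,.039),('boxNR',279,139,.039),('boxFL',231,48,.039),('boxFR',279,48,.039),('spineL',197,188,.012),('spineR',325,170,.012),('spL2',199,206,.012),('spR2',328,188,.012)]:
    p=ray(z,u,v,h); print(n,p.round(4),toM(p).round(4))
```

```text
boxNL [0.479  0.0702 0.039 ] [-0.021   0.0723  0.039 ]
boxNR [0.5255 0.0443 0.039 ] [0.0314 0.0632 0.039 ]
boxFL [0.526  0.1518 0.039 ] [-0.0036  0.1649  0.039 ]
boxFR [0.5694 0.1276 0.039 ] [0.0454 0.1563 0.039 ]
spineL [0.4038 0.0353 0.012 ] [-0.0805  0.0146  0.012 ]
spineR [ 0.5576 -0.0231  0.012 ] [0.084  0.0101 0.012 ]
spL2 [0.3927 0.0131 0.012 ] [-0.0836 -0.01    0.012 ]
spR2 [ 0.5509 -0.0467  0.012 ] [ 0.0854 -0.0143  0.012 ]
```

Request:
play_rows([
  [[0, -0.003, 0.08], [0, 0, 0], -0.46],
  [[0, -0.004, 0.16], [0, 0, 0], -0.46],
  [[0, -0.004, 0.24], [0, 0, 0], -0.46],
  [[0, -0.004, 0.3], [0, 0, 0], -0.46],
  [[0, -0.004, 0.35], [0, 0, 0], -0.46],
  [[0, -0.004, 0.39], [0, 0, 0], -0.46],
  [[0, -0.004, 0.42], [0, 0, 0], -0.46],
  [[0, -0.004, 0.432], [0, 0, 0], -0.46],
  [[0, -0.004, 0.432], [0, 0, 0], -0.46],
])

```text
clock: 2.85
position: [0.4893, 0.0329, 0.0183]
ee_rot: [3.04, -0.788, -0.002]
force: [0.2, 0.0, -0.0]
width: 0.273
```

Run:
```python
from h import *
s=st(); p=s['position']
t=np.radians(-29)
rel([(p+EY*d,tool(t)) for d in (0.01,0.02,0.05,0.09,0.13)])
```

```text
t 2.85 pos [0.4893 0.0329 0.0183] M [0.001  0.0404 0.0183] F [ 0.2  0.  -0. ] w 0.27
[[-0.003, -0.02, -0.0], [0.001, 0.001, -0.001]]
[[-0.007, -0.039, -0.0], [0.001, 0.001, -0.001]]
[[-0.017, -0.099, -0.0], [0.001, 0.001, -0.001]]
[[-0.031, -0.177, -0.0], [0.001, 0.001, -0.001]]
[[-0.044, -0.256, -0.0], [0.001, 0.001, -0.001]]
```

Request:
play_rows([
  [[-0.002, -0.01, 0], [0, 0, 0], -0.46],
  [[-0.004, -0.02, 0], [0, 0, 0], -0.46],
  [[-0.005, -0.03, 0], [0, 0, 0], -0.46],
  [[-0.007, -0.04, 0], [0, 0, 0], -0.46],
  [[-0.009, -0.05, 0], [0, 0, 0], -0.46],
  [[-0.01, -0.06, 0], [0, 0, 0], -0.46],
  [[-0.012, -0.07, 0], [0, 0, 0], -0.46],
  [[-0.014, -0.08, 0], [0, 0, 0], -0.46],
  [[-0.016, -0.09, 0], [0, 0, 0], -0.46],
  [[-0.017, -0.1, 0], [0, 0, 0], -0.46],
])

```text
clock: 3.85
position: [0.5066, 0.0823, 0.0187]
ee_rot: [3.041, -0.786, -0.0]
force: [-0.5, -1.1, 1.0]
width: 0.273
```

Run:
```python
from h import *
st(); snap('wrist','w2')
```

```text
t 3.85 pos [0.5066 0.0823 0.0187] M [0.0011 0.0929 0.0187] F [-0.5 -1.1  1. ] w 0.27
```

View pics/w2.png

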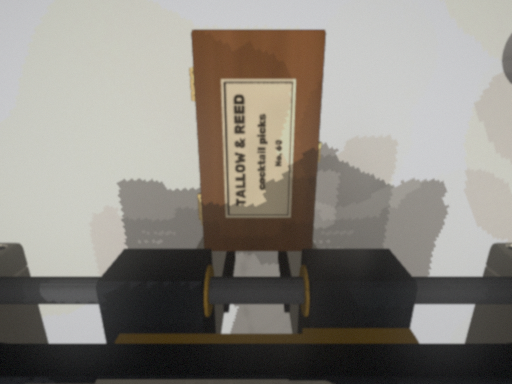

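The fingers are flush on the box's near face, the box is centred at about column 258, and it is sliding straight. I'll continue the push.

Request:
play_rows([
  [[-0.003, -0.015, 0], [0, 0, 0], -0.46],
  [[-0.005, -0.03, 0], [0, 0, 0], -0.46],
  [[-0.008, -0.045, 0], [0, 0, 0], -0.46],
  [[-0.01, -0.06, 0], [0, 0, 0], -0.46],
  [[-0.013, -0.075, 0], [0, 0, 0], -0.46],
  [[-0.016, -0.09, 0], [0, 0, 0], -0.46],
  [[-0.019, -0.105, 0], [0, 0, 0], -0.46],
  [[-0.022, -0.12, 0], [0, 0, 0], -0.46],
  [[-0.025, -0.135, 0], [0, 0, 0], -0.46],
  [[-0.026, -0.145, 0], [0, 0, 0], -0.46],
])

```text
clock: 4.9
position: [0.5305, 0.1526, 0.0187]
ee_rot: [-3.041, 0.786, 0.0]
force: [-0.7, -1.7, 1.2]
width: 0.272
```

Request:
play_rows([
  [[0.001, 0.004, 0], [0, 0, 0], -0.46],
  [[0.004, 0.02, 0], [0, 0, 0], -0.46],
  [[0.01, 0.05, -0.02], [0, 0, 0], -0.46],
  [[0.01, 0.05, -0.08], [0, 0, 0], -0.46],
  [[0.01, 0.05, -0.16], [0, 0, 0], -0.46],
  [[0.01, 0.05, -0.24], [0, 0, 0], -0.46],
  [[0.01, 0.05, -0.32], [0, 0, 0], -0.46],
  [[0.01, 0.05, -0.38], [0, 0, 0], -0.46],
  [[0.01, 0.05, -0.4], [0, 0, 0], -0.46],
  [[0.01, 0.05, -0.4], [0, 0, 0], -0.46],
])

```text
clock: 5.9
position: [0.5232, 0.1267, 0.2199]
ee_rot: [-3.04, 0.788, -0.004]
force: [0.6, -0.3, -0.7]
width: 0.268
```

Run:
```python
from h import *
st(); snap('wrist','w3'); snap('top','top3'); st()
```

```text
t 5.9 pos [0.5232 0.1267 0.2199] M [0.0021 0.1402 0.2199] F [ 0.6 -0.3 -0.7] w 0.27
t 6.0 pos [0.522  0.1264 0.2174] M [0.001  0.1396 0.2174] F [-1.2 -0.1 -0.3] w 0.27
```

View pics/w3.png

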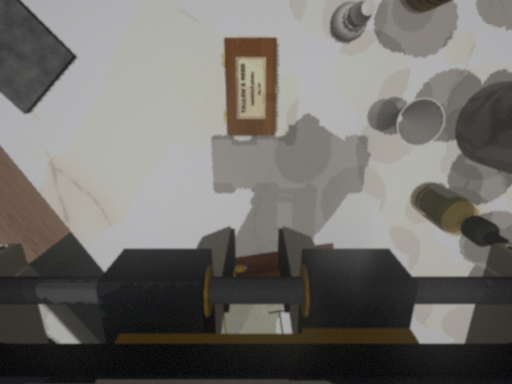

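View pics/top3.png

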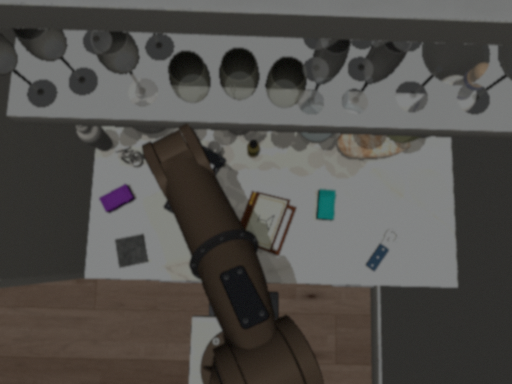

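Run:
```python
from h import *
z=load('w3')
for n,u,v,h in [('boxNL',226,134,.039),('boxNR',275,135,.039),('boxFL',225,38,.039),('boxFR',276,38,.039),('spL',237,256,.012),('spR',333,243,.012)]:
    p=ray(z,u,v,h); print(n,p.round(4),toM(p).round(4))
# leaf waypoints, tilt test sign
R=tool(YAW,0.5); print((R.as_matrix()[:,2]@EY).round(3))
def wp(th,a,xm,pen=0.,up=.025,half=.010):
    # edge contact on finger side; a=angle of finger below horizontal
    C=np.array([-.145*np.cos(th),.0108+.145*np.sin(th)]); zd=np.array([np.cos(a),-np.sin(a)]); nrm=np.array([np.sin(a),np.cos(a)])
    tip=C-nrm*(half-pen)+zd*up; return tip-zd*.008
for th in (.3,.5,.65,.8): print(th,wp(th,np.radians(60),0).round(4))
```

```text
boxNL [0.5127 0.1755 0.039 ] [-0.0239  0.1828  0.039 ]
boxNR [0.5582 0.1489 0.039 ] [0.0278 0.1728 0.039 ]
boxFL [0.5597 0.2561 0.039 ] [-0.0061  0.2744  0.039 ]
boxFR [0.6033 0.2319 0.039 ] [0.0431 0.2659 0.039 ]
spL [0.4389 0.0283 0.012 ] [-0.0451  0.0195  0.012 ]
spR [ 0.5581 -0.0161  0.012 ] [0.0821 0.0169 0.012 ]
0.479
0.3 [-0.1387  0.0339]
0.5 [-0.1274  0.0606]
0.65 [-0.1156  0.0788]
0.8 [-0.1012  0.0951]
```

The box is clear: its nearest corner is at menu y ≈ 0.172 m and the leaf needs 0.145 m. Next I'll go over the leaf to its free edge.

Run:
```python
from h import *
st(); rel([(M(-0.01,-0.22,0.22),tool(YAW,0.524))])
W=cloud(load('top0')); m=(W[...,2]>0.02)&(W[...,2]<0.06); 
Q=W[190:220,315:337].reshape(-1,3); Q=Q[Q[:,2]>.02]; q=np.array([toM(p) for p in Q]); print(q.min(0),q.max(0))
```

```text
t 6.0 pos [0.522  0.1264 0.2174] M [0.001  0.1396 0.2174] F [-1.2 -0.1 -0.3] w 0.27
[[0.101, 0.712, -0.004], [0.501, -0.042, -0.16]]
[ 0.07556246 -0.26529916  0.02133177] [ 0.17775601 -0.19266552  0.0463744 ]
```

Request:
play_rows([
  [[0.01, 0.08, 0], [0, 0, -0.02], -0.46],
  [[0.02, 0.16, 0], [0, 0, -0.04], -0.46],
  [[0.03, 0.24, 0], [0, 0, -0.08], -0.46],
  [[0.04, 0.32, 0], [0.1, 0, -0.12], -0.46],
  [[0.05, 0.4, 0], [0.2, -0.01, -0.16], -0.46],
  [[0.06, 0.48, 0], [0.3, -0.02, -0.16], -0.46],
  [[0.075, 0.56, 0], [0.4, -0.03, -0.16], -0.46],
  [[0.09, 0.64, 0], [0.5, -0.04, -0.16], -0.46],
  [[0.1, 0.71, 0], [0.5, -0.04, -0.16], -0.46],
  [[0.1, 0.71, 0], [0.5, -0.04, -0.16], -0.46],
])

```text
clock: 7.0
position: [0.3903, -0.2135, 0.2156]
ee_rot: [-2.581, 0.452, -0.119]
force: [1.3, -0.3, 0.6]
width: 0.271
```

Run:
```python
from h import *
s=st(); print(s['joints'].round(2)); R=Ro.from_rotvec(s['ee_rot']).as_matrix(); print(R.T@EX.round(3),R.T@EY)
rel([(M(-0.01,-0.19,0.11),tool(YAW,0.524)),(M(-0.01,-0.17,0.075),tool(YAW,0.524))])
snap('scene','s4'); snap('wrist','w4')
```

```text
t 7.0 pos [ 0.3903 -0.2135  0.2156] M [-0.0112 -0.2248  0.2156] F [ 1.3 -0.3  0.6] w 0.27
[ 1.06  0.35 -0.39  1.92 -0.41  1.12  0.56]
[ 0.99996823 -0.0093667   0.00343635] [-0.0101227  -0.864704    0.50217978]
[[0.002, 0.046, 0.218], [-0.002, -0.003, -0.009]]
[[0.002, 0.046, 0.298], [-0.002, -0.003, -0.009]]
```

View pics/w4.png

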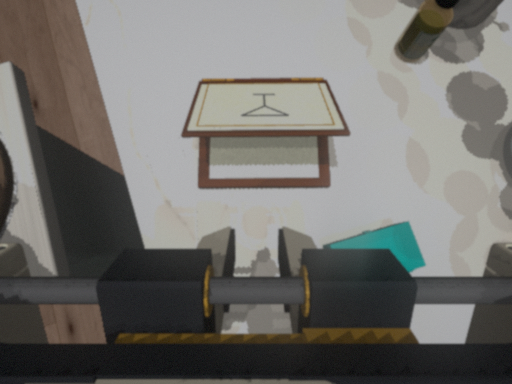

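View pics/s4.png

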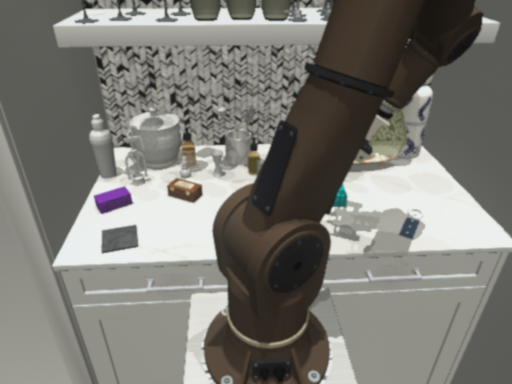

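The wrist view shows the menu's leaf raised, with its free edge running from (183,134) to (349,134), and the board's outer rail at row 183. The scene view shows the box standing upright at (184,190). I'll measure the leaf's pose from this closer view.

Run:
```python
from h import *
z=load('w4'); W=cloud(z)
L=(W[88:126,205:325].reshape(-1,3)-O)@np.stack([EX,EY,[0,0,1]],1); L=L[~np.isnan(L).any(1)]
c0=L.mean(0); n=np.linalg.svd(L-c0,full_matrices=False)[2][2]; n*=np.sign(n[2]); print('leaf',c0,n,'th',np.arctan2(n[1],n[2]))
E=(W[128:134,200:330].reshape(-1,3)-O)@np.stack([EX,EY,[0,0,1]],1); print('edge',np.nanmedian(E,0),np.nanmin(E,0),np.nanmax(E,0))
B=(W[178:187,210:320].reshape(-1,3)-O)@np.stack([EX,EY,[0,0,1]],1); print('rail',np.nanmedian(B,0),np.nanmin(B,0),np.nanmax(B,0))
```

```text
leaf [-5.14791428e-05 -6.30791394e-02  7.42815536e-02] [-0.00117082  0.59376974  0.80463416] th 0.6357363240823152
edge [-0.00177217 -0.1040078   0.10213865] [-0.06633381 -0.10816927  0.09924883] [ 0.06385554 -0.10024094  0.10494006]
rail [ 0.000671   -0.13574523  0.01088454] [-0.06905092 -0.14116542  0.00735824] [ 0.07049101 -0.12924608  0.0132406 ]
```

```bash
sed -i 's/O=np.array(\[0.475,-0.005,0.\])/O=np.array([0.476,-0.002,0.])/' h.py
cat >> h.py <<'E'
def leafpose(th,pen=0.,xm=-0.01,up=.025,half=.010):
    if th<np.pi/2:
        a=np.radians(60+30*np.clip((th-.636)/(np.pi/2-.636),0,1))
        C=np.array([-.145*np.cos(th),.0108+.145*np.sin(th)]); zd=np.array([np.cos(a),-np.sin(a)]); nrm=np.array([np.sin(a),np.cos(a)])
        t=C-nrm*(half-pen)+zd*(up-.008)
    else:
        a=np.pi/2; u=np.array([-np.cos(th),np.sin(th)]); m=np.array([-np.sin(th),-np.cos(th)])
        t=np.array([0,.0108])+.120*u-np.array([half,-.008])-m*pen
    return M(xm,t[0],t[1]),tool(YAW,np.pi/2-a)
E
python3 - <<'E'
from h import *
st(); p,R=leafpose(.636,-.03); print(toM(p))
rel([(p-EY*.04+[0,0,.03],R),(p,R)])
E
```

```text
t 7.1 pos [ 0.3921 -0.2112  0.2164] M [-0.0102 -0.2251  0.2164] F [ 0.3  0.2 -0. ] w 0.27
[-0.01       -0.14279034  0.062205  ]
[[0.0, 0.051, 0.257], [-0.001, -0.003, -0.007]]
[[-0.0, 0.012, 0.349], [-0.001, -0.003, -0.007]]
```

Request:
play_rows([
  [[0, 0.02, 0.08], [0, 0, 0], -0.46],
  [[0, 0.04, 0.16], [0, 0, 0], -0.46],
  [[0, 0.05, 0.22], [0, 0, 0], -0.46],
  [[0, 0.05, 0.257], [0, 0, 0], -0.46],
  [[0, 0.035, 0.29], [0, 0, 0], -0.46],
  [[0, 0.02, 0.32], [0, 0, 0], -0.46],
  [[0, 0.012, 0.345], [0, 0, 0], -0.46],
  [[0, 0.012, 0.348], [0, 0, 0], -0.46],
  [[0, 0.012, 0.348], [0, 0, 0], -0.46],
])

```text
clock: 8.0
position: [0.4212, -0.1288, 0.0648]
ee_rot: [-2.585, 0.434, -0.119]
force: [-0.7, 0.0, -0.3]
width: 0.267
```

Run:
```python
from h import *
s=st(); print(s['joints'].round(2))
np.savez('cmd.npz',p=s['position'],r=s['ee_rot'])
rel([leafpose(.636,-.012),leafpose(.636,-.004)]+[leafpose(t,.002) for t in np.arange(.68,1.1,.06)])
snap('wrist','w5')
```

```text
t 8.0 pos [ 0.4212 -0.1288  0.0648] M [-0.0099 -0.1378  0.0648] F [-0.7  0.  -0.3] w 0.27
[ 0.93  0.55 -0.46  2.13 -0.47  0.66  0.58]
[[-0.0, -0.025, -0.001], [-0.001, 0.0, 0.003]]
[[0.0, -0.041, -0.001], [-0.001, 0.0, 0.003]]
[[0.0, -0.064, -0.006], [-0.025, 0.0, 0.003]]
[[0.0, -0.079, -0.012], [-0.057, 0.0, 0.003]]
[[0.0, -0.095, -0.017], [-0.089, -0.0, 0.003]]
[[0.0, -0.111, -0.022], [-0.121, -0.0, 0.003]]
[[0.0, -0.127, -0.025], [-0.153, -0.0, 0.003]]
[[0.0, -0.143, -0.028], [-0.185, -0.0, 0.003]]
[[0.0, -0.159, -0.029], [-0.218, -0.0, 0.003]]
[[0.0, -0.176, -0.029], [-0.25, -0.0, 0.003]]
```

View pics/w5.png

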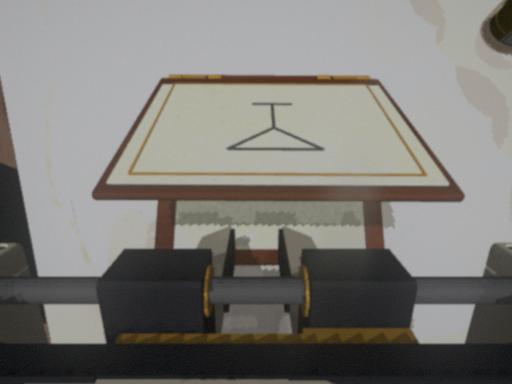

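The fingers at (225–290, 230–300) stand just outside the leaf's free edge, which is at row 195, and below its level. I'll move to contact and begin the arc.

Request:
play_rows([
  [[0, -0.025, 0], [0, 0, 0], -0.46],
  [[0, -0.04, 0], [0, 0, 0], -0.46],
  [[0, -0.052, -0.003], [-0.01, 0, 0], -0.46],
  [[0, -0.064, -0.006], [-0.025, 0, 0], -0.46],
  [[0, -0.079, -0.012], [-0.057, 0, 0], -0.46],
  [[0, -0.095, -0.017], [-0.09, 0, 0], -0.46],
  [[0, -0.111, -0.022], [-0.12, 0, 0], -0.46],
  [[0, -0.127, -0.025], [-0.153, 0, 0], -0.46],
])

```text
clock: 8.85
position: [0.4378, -0.0842, 0.1086]
ee_rot: [-2.745, 0.465, -0.091]
force: [0.3, -2.3, -0.3]
width: 0.27
```

Run:
```python
from h import *
s=st(); print(s['joints'].round(2)); 
snap('wrist','w6')
```

```text
t 8.85 pos [ 0.4378 -0.0842  0.1086] M [-0.009  -0.0902  0.1086] F [ 0.3 -2.3 -0.3] w 0.27
[ 0.67  0.38 -0.38  2.14 -0.37  0.66  0.27]
```

View pics/w6.png

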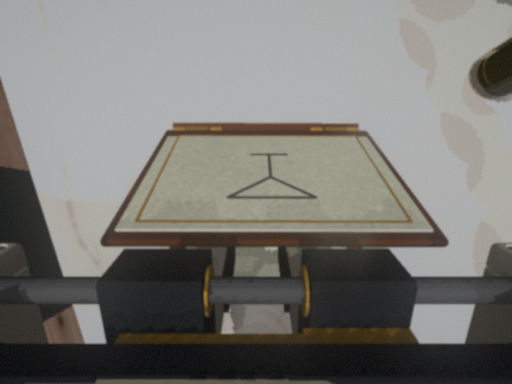

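The finger is pressing on the leaf edge with 2.3 N and the leaf is rising, its edge now at row 240. I'll continue.

Run:
```python
from h import *
p,R=leafpose(.92,.002); print(toM(p)); s=st()
rel([leafpose(t,.003) for t in np.arange(.99,1.62,.07)],p0=p,r0=R)
```

```text
[-0.01       -0.08925768  0.10742721]
t 8.9 pos [ 0.4388 -0.0822  0.1098] M [-0.0087 -0.088   0.1098] F [-0.5  0.4  3. ] w 0.27
[[0.0, -0.02, -0.006], [-0.037, -0.0, 0.0]]
[[-0.0, -0.039, -0.01], [-0.075, -0.0, -0.0]]
[[0.0, -0.058, -0.013], [-0.112, -0.0, -0.0]]
[[-0.0, -0.077, -0.014], [-0.15, 0.0, 0.0]]
[[0.0, -0.096, -0.015], [-0.187, -0.0, 0.0]]
[[-0.0, -0.115, -0.013], [-0.225, -0.0, 0.0]]
[[-0.0, -0.134, -0.011], [-0.262, -0.0, -0.0]]
[[-0.0, -0.152, -0.007], [-0.3, 0.0, 0.0]]
[[-0.0, -0.171, -0.002], [-0.337, 0.0, 0.0]]
```

Request:
play_rows([
  [[0, -0.02, -0.006], [-0.037, 0, 0], -0.46],
  [[0, -0.039, -0.01], [-0.075, 0, 0], -0.46],
  [[0, -0.058, -0.013], [-0.112, 0, 0], -0.46],
  [[0, -0.077, -0.014], [-0.15, 0, 0], -0.46],
  [[0, -0.096, -0.015], [-0.187, 0, 0], -0.46],
  [[0, -0.115, -0.013], [-0.225, 0, 0], -0.46],
  [[0, -0.134, -0.011], [-0.262, 0, 0], -0.46],
  [[0, -0.152, -0.007], [-0.3, 0, 0], -0.46],
  [[0, -0.171, -0.002], [-0.337, 0, 0], -0.46],
])

```text
clock: 9.8
position: [0.4636, -0.0088, 0.1395]
ee_rot: [-3.089, 0.523, -0.008]
force: [-1.1, -0.9, -1.1]
width: 0.271
```

Run:
```python
from h import *
p,R=leafpose(.99+8*.07,.003); print(toM(p)); s=st(); print(s['joints'].round(2),np.degrees((R.inv()*Ro.from_rotvec(s['ee_rot'])).as_rotvec()).round(1))
rel([leafpose(t,.003) for t in np.arange(1.62,2.26,.07)],p0=p,r0=R)
snap('wrist','w7'); snap('scene','s7');
```

```text
[-0.01       -0.00981676  0.13868826]
t 9.8 pos [ 0.4636 -0.0088  0.1395] M [-0.0095 -0.0105  0.1395] F [-1.1 -0.9 -1.1] w 0.27
[ 0.08  0.3  -0.21  2.06  0.08  0.78 -0.51] [-0.1  0.2 -0. ]
[[-0.0, -0.017, 0.001], [-0.011, 0.0, 0.0]]
[[-0.0, -0.034, 0.003], [-0.011, 0.0, 0.0]]
[[0.0, -0.051, 0.006], [-0.011, 0.0, 0.0]]
[[-0.0, -0.067, 0.01], [-0.011, 0.0, 0.0]]
[[-0.0, -0.083, 0.016], [-0.011, 0.0, 0.0]]
[[-0.0, -0.098, 0.022], [-0.011, 0.0, 0.0]]
[[-0.0, -0.113, 0.03], [-0.011, 0.0, 0.0]]
[[0.0, -0.128, 0.038], [-0.011, 0.0, 0.0]]
[[-0.0, -0.141, 0.048], [-0.011, 0.0, 0.0]]
[[-0.0, -0.154, 0.059], [-0.011, 0.0, 0.0]]
```

View pics/w7.png

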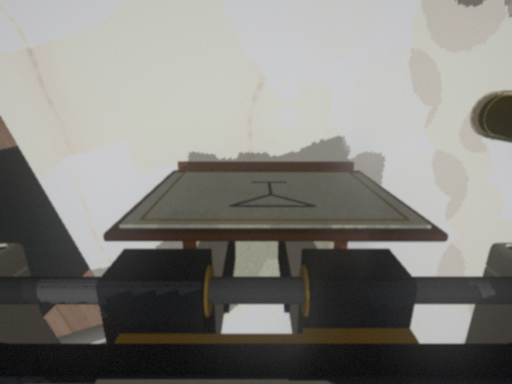

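The leaf is near upright and in contact with the finger; its edge is at row 236 and the spine at row 166. I'll carry on past vertical.

Request:
play_rows([
  [[0, -0.017, 0.001], [-0.01, 0, 0], -0.46],
  [[0, -0.034, 0.003], [-0.01, 0, 0], -0.46],
  [[0, -0.051, 0.006], [-0.01, 0, 0], -0.46],
  [[0, -0.067, 0.01], [-0.01, 0, 0], -0.46],
  [[0, -0.083, 0.016], [-0.01, 0, 0], -0.46],
  [[0, -0.098, 0.022], [-0.01, 0, 0], -0.46],
  [[0, -0.113, 0.03], [-0.01, 0, 0], -0.46],
  [[0, -0.128, 0.038], [-0.01, 0, 0], -0.46],
  [[0, -0.141, 0.048], [-0.01, 0, 0], -0.46],
  [[0, -0.154, 0.059], [-0.01, 0, 0], -0.46],
])

```text
clock: 10.9
position: [0.4896, 0.0648, 0.1102]
ee_rot: [-3.097, 0.524, -0.005]
force: [-0.1, -0.5, 0.0]
width: 0.273
```

Run:
```python
from h import *
p,R=leafpose(1.62+9*.07,.003); print(toM(p)); s=st(); print(s['joints'].round(2))
rel([leafpose(t,.003) for t in np.arange(2.32,2.96,.07)],p0=p,r0=R)
snap('wrist','w8')
```

```text
[-0.01        0.06771505  0.11028426]
t 10.9 pos [0.4896 0.0648 0.1102] M [-0.0092  0.0675  0.1102] F [-0.1 -0.5  0. ] w 0.27
[-0.07  0.39 -0.22  2.02  0.12  0.74 -0.7 ]
[[0.0, -0.012, 0.011], [0.0, 0.0, 0.0]]
[[0.0, -0.024, 0.023], [0.0, 0.0, 0.0]]
[[0.0, -0.035, 0.036], [0.0, 0.0, 0.0]]
[[0.0, -0.045, 0.05], [0.0, 0.0, 0.0]]
[[0.0, -0.053, 0.064], [0.0, 0.0, 0.0]]
[[0.0, -0.061, 0.079], [0.0, 0.0, 0.0]]
[[0.0, -0.068, 0.095], [0.0, 0.0, 0.0]]
[[0.0, -0.073, 0.111], [0.0, 0.0, 0.0]]
[[-0.0, -0.078, 0.127], [0.0, 0.0, 0.0]]
[[0.0, -0.081, 0.143], [0.0, 0.0, 0.0]]
```

View pics/w8.png

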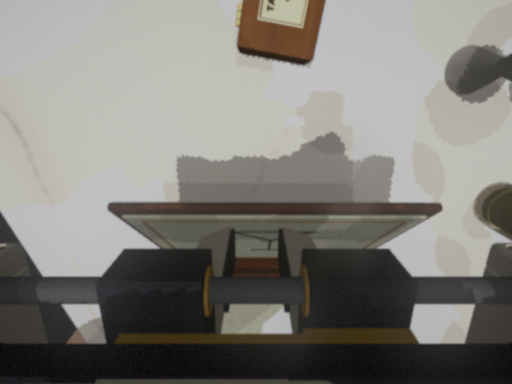

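The leaf is past vertical, with its edge at row 208 and the fingers on the pushed face. The box's near face is at row 55, well ahead of it. I'll continue downward.

Request:
play_rows([
  [[0, -0.012, 0.011], [0, 0, 0], -0.46],
  [[0, -0.024, 0.023], [0, 0, 0], -0.46],
  [[0, -0.035, 0.036], [0, 0, 0], -0.46],
  [[0, -0.045, 0.05], [0, 0, 0], -0.46],
  [[0, -0.053, 0.064], [0, 0, 0], -0.46],
  [[0, -0.061, 0.079], [0, 0, 0], -0.46],
  [[0, -0.068, 0.095], [0, 0, 0], -0.46],
  [[0, -0.073, 0.111], [0, 0, 0], -0.46],
  [[0, -0.078, 0.127], [0, 0, 0], -0.46],
  [[0, -0.081, 0.143], [0, 0, 0], -0.46],
])

```text
clock: 11.95
position: [0.5029, 0.1025, 0.0384]
ee_rot: [-3.097, 0.524, -0.005]
force: [-0.6, 0.9, 0.8]
width: 0.264
```

Run:
```python
from h import *
p,R=leafpose(2.32+9*.07,.003); print(toM(p)); s=st(); print(s['joints'].round(2))
rel([leafpose(t,.003) for t in (3.0,3.06,3.10,3.1416)],p0=p,r0=R)
snap('wrist','w9')
```

```text
[-0.01        0.10837553  0.03870561]
t 11.95 pos [0.5029 0.1025 0.0384] M [-0.0091  0.1075  0.0384] F [-0.6  0.9  0.8] w 0.26
[-0.16  0.52 -0.19  2.03  0.17  0.6  -0.81]
[[0.0, -0.002, 0.012], [0.0, 0.0, 0.0]]
[[0.0, -0.003, 0.026], [0.0, 0.0, 0.0]]
[[-0.0, -0.003, 0.036], [0.0, 0.0, 0.0]]
[[-0.0, -0.003, 0.046], [0.0, 0.0, 0.0]]
```

View pics/w9.png

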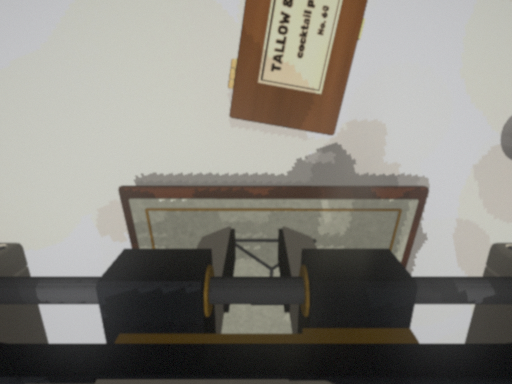

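The leaf is almost down, its edge at row 192, with a clear gap to the box's near face at row 125. Now the gentle press.

Request:
play_rows([
  [[0, -0.001, 0.008], [0, 0, 0], -0.46],
  [[0, -0.002, 0.016], [0, 0, 0], -0.46],
  [[0, -0.003, 0.024], [0, 0, 0], -0.46],
  [[0, -0.003, 0.031], [0, 0, 0], -0.46],
  [[0, -0.003, 0.036], [0, 0, 0], -0.46],
  [[0, -0.003, 0.04], [0, 0, 0], -0.46],
  [[0, -0.003, 0.043], [0, 0, 0], -0.46],
  [[0, -0.003, 0.046], [0, 0, 0], -0.46],
  [[0, -0.003, 0.046], [0, 0, 0], -0.46],
])

```text
clock: 12.9
position: [0.5036, 0.1038, 0.018]
ee_rot: [-3.097, 0.524, -0.007]
force: [-8.1, -1.3, 29.3]
width: 0.272
```

Run:
```python
from h import *
st()
```

```text
t 12.9 pos [0.5036 0.1038 0.018 ] M [-0.0088  0.109   0.018 ] F [-8.1 -1.3 29.3] w 0.27
```

It is pressed: the tips are at z ≈ 10 mm with 29 N, so the leaf is on its stop. I'll lift straight off and check.

Request:
play_rows([
  [[0, 0, -0.006], [0, 0, 0], -0.46],
  [[0, 0, -0.02], [0, 0, 0], -0.46],
  [[0, 0.0, -0.06], [0, 0, 0], -0.46],
  [[0, 0.0, -0.12], [0, 0, 0], -0.46],
  [[0, 0.02, -0.2], [0, 0, 0], -0.46],
  [[0, 0.06, -0.28], [0, 0, 0], -0.46],
  [[0, 0.12, -0.36], [0, 0, 0], -0.46],
  [[0, 0.18, -0.42], [0, 0, 0], -0.46],
  [[0, 0.22, -0.45], [0, 0, 0], -0.46],
  [[0, 0.22, -0.45], [0, 0, 0], -0.46],
])

```text
clock: 13.9
position: [0.4668, -0.0031, 0.2435]
ee_rot: [-3.096, 0.531, -0.012]
force: [-0.0, 0.6, 0.4]
width: 0.27
```

Run:
```python
from h import *
st(); z=snap('wrist','w10'); z=load('w10'); W=cloud(z); A=np.stack([EX,EY,[0,0,1]],1); Q=(W-O)@A
m=(Q[...,0]>-.07)&(Q[...,0]<.07)&(Q[...,1]>.03)&(Q[...,1]<.135)&(Q[...,2]<.05)
L=Q[m]; c=np.c_[L[:,1],np.ones(len(L))]; k=np.linalg.lstsq(c,L[:,2],rcond=None)[0]; print('leaf slope',k,len(L),L[:,2].mean())
m=(Q[...,2]>.03)&(Q[...,2]<.05)&(Q[...,1]>.14); B=Q[m]; print('box top',B.min(0),B.max(0),len(B)); snap('scene','s10')
```

```text
t 13.9 pos [ 0.4668 -0.0031  0.2435] M [-0.0083 -0.0041  0.2435] F [-0.   0.6  0.4] w 0.27
leaf slope [0.00136478 0.00870322] 10787 0.008818908311464783
box top [0.14942987 0.14002082 0.03000102] [0.25640829 0.16958738 0.04988409] 428
```

View pics/w10.png

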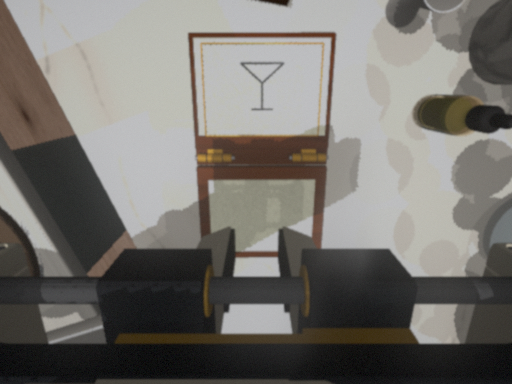

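View pics/s10.png

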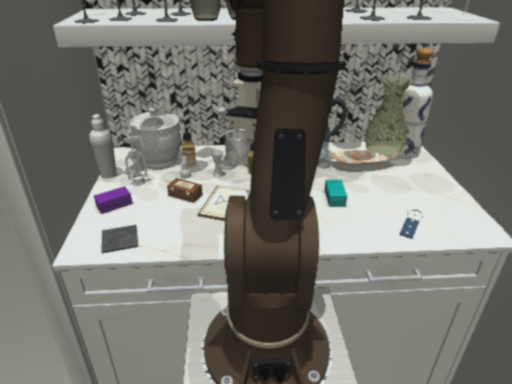

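The leaf lies flat left of the spine: the wrist picture shows it over columns 190–335, rows 35–135, and its measured slope is 0.001. The box stands upright and clear at (184,190) in the scene view, and the look-alikes and bystanders I can see are where they were. I'll hand in.

Run:
```python
from h import *
print(arm.sign_off()); st()
```

```text
the job is handed in; nothing more can be done
None
the job is handed in; nothing more can be done
```

The box is out of the way and the leaf lies flat on the left of the spine. I handed the job in at about 14 s of the 58 s allowed.

- **Box:** I pushed it about 110 mm along the worktop, away from the spine, with two fingertips on its near face. Its nearest corner measured at or beyond about 170 mm from the spine, and the leaf needs 145 mm. It stood upright in the last scene view.
- **Leaf:** I pushed its free edge up from the right with the outside of the fingertips, over the spine, then pressed it down. The press briefly reached about 29 N, higher than I meant but below the 40 N limit.
- **Last checks:** the leaf's slope from depth was 0.001 rad, with its top about 9 mm above the worktop. The arm was raised clear with no contact force, and the bystanders and look-alikes visible in the last views looked unmoved. The wine stopper and jigger I compared by eye only. The coaster and bottle opener were never near the path.
- **Disagreements:**
  - The box's long side turned out to lie across the spine, not along it as the task text says; I used what I measured.
  - My first estimate of the menu's origin was about 3 mm off and I corrected it.
  - The automatic box measurement in the last check picked up other objects, so the box's clearance rests on the earlier wrist view and the last pictures.

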